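# Let the spice jar out of the gravity rack

### The arm

A 7-joint arm with a two-finger parallel gripper is mounted at the origin on a cart in front of the work surface, level with it; the furniture and walls round the work are solid. World frame = base frame: x ahead of the robot, y to its left, z up, the work surface at z = 0. Lengths are in m, angles in degrees, forces in N, time in s.
With the tool pointing down it reaches from about 0.425 to 0.875 m from the base axis. Payload 4.7 kg.
Tool frame: the origin (TCP) lies at the centre of the arm's flange, where the gripper is bolted on; the fingertips stand 182 mm ahead of it and the grasp point (between the pads) lies 164 mm ahead of it; z points along the fingers, x is the direction in which the jaws open and shut, and the axes are right-handed (so a half turn about z gives the same grasp; the last joint's range is limited). The gripper opens to 87 mm and grips with 3 to 60 N. Pads are 19 mm wide; open, the fingers measure 117 mm over their backs; the gripper's body (75 mm by 190 mm) begins 51 mm behind the grasp point.
Start: joints at [-63.077, 18.392, -4.016, 83.108, 1.295, 78.541, -3.26], TCP at [0.286, 0.584, 0.405] pointing down, gripper open.
Joint ranges: [-163.93, 163.93], [-17.29, 119.83], [-79.2, 71.16], [3.27, 140.29], [-89.18, 269.18], [5.43, 117.66], [-154.24, 154.24]. Speed limits (degrees/s): [147.25, 147.25, 180, 180, 180, 180, 180].

### API

Orientations are given as [roll, pitch, yaw] about the fixed x, y, z axes, in that order (R = Rz(yaw) Ry(pitch) Rx(roll)).
In Python, from cell import env gives the robot as it stands. The module is installed in compiled form; this text tells all that it offers.
- The arm moves only by the tool carry_out, never from a script. Its argument "increments" is a list of rows, each a list of 5 numbers: the shift along the world's x, y, z in m, then the turn about the world's z in degrees, then the gripper's target within -1 to 1 (shut at 1, half-way at 0, fully open at -1). In form: [[dx, dy, dz, spin, jaw], ...]. A call has 1 to 20 rows; each row is the pose to reach, as a shift and turn from the pose commanded when the call began; what a row does not reach only later rows make up. A row lasts 1/10 s, in which the tool goes at most 50 mm and 8.59 degrees, less where a joint would pass 70% of its speed; a pose out of reach is approached as far as the arm can. A call with a gripper value outside its range is refused whole. The fingers move at their own pace and stop on an object; "grip_force" is the grip in N (left out, the last holds). Time passes only in rows, so rows that repeat a pose let the fingers close. It gives the time, the measured TCP pose, the force and the opening at its end, in the units of the state.
- env.get_obs(): the state, without advancing time (a new reading comes with each control period).
- env.read_camera(name): name is "scene" or "top" or "wrist"; returns (picture, depth): 420x560x3 uint8, red, green, blue; 420x560 float32, m along the optical axis (not along the pixel's ray), 0 where there is no reading.
- env.get_calibration(name): a dict with "K" (3x3 intrinsics, pixels), "camera_from_world" (4x4, takes a point from world to camera coordinates); the wrist camera has in their place "T_tool_cam" (4x4, takes a point from camera to tool coordinates, whose origin is the TCP and whose axes are the tool frame's). Camera axes: x right, y down, z forward; pixel columns grow to the right and rows downward; lengths in m; the calibration is good to about 2 mm. A picture is of the moment at which its call begins: read the wrist's pose just before it. get_calibration takes no time and is no camera call.
- env.sign_off(): hands the job in, once; it reports no verdict.
The state is a dict: "time_s": time; "qpos": joint angles; "joint_velocities": joint speeds; "effort": joint torques, N m; "tool_pos": TCP position; "tool_rot": TCP orientation; "force": force on the tool from outside, world axes, zero at the start; "wrist_torque": the same for the moment, N m; "grip_width": finger opening in m.
Only numpy, scipy, OpenCV 4.12 (cv2) and the standard library are available. Lean on these libraries where they do the work, as an engineer would, in place of code of your own. Each camera call takes 0.05 s, during which the arm holds its last target.

### The job

Press the lever on top of the small steel spice rack all the way down with closed fingertips, so that the flap in front of the lying jar lifts, and keep it down until the jar has rolled out and come to rest in the rack's low tray. Then ease the lever slowly back up until the flap is fully shut, never letting it snap back or slam, and take the hand away. Grasp and lift nothing, do not touch the jar or the flap, and leave the other things on the worktop where they are.

Things in the scene. Friction and masses are not known exactly. Their poses are not given: they have to be found in the camera images.
- rack: fixed spice rack of bare sheet steel, 270 mm long (x), 124 mm wide (y; 136 at the shafts). On screw feet, 5-33 mm above the worktop. Origin: centre of its underside. Front = -x (roughly world -y): low open tray, x -0.135 to -0.02, walls 56 mm high, front lip 46. Behind it an open chute, walls 106 mm; the floor slopes 14 deg to the lip. Cheeks at x -0.015 to 0.02, 176 mm high, carry the flap's and the lever's shafts
- lever_pad (a point): centre of the top face of the lever's white press pad, 32 mm (along the lever) x 54 mm x 8 mm, above the chute. It is 85 mm from the lever's shaft, which runs along the rack's y at rack x 0.010, z 0.163. At rest the lever points to the rack's back (+x), 0.25 rad upward, this point at rack (0.091, 0, 0.188). The point moves and turns with the lever
- lever (a joint): lever angle, rad: 0 at rest (up), 0.5 fully down at its stop, the pad then 42 mm lower, almost straight below. A spring pushes it up: about 2.5 N at the pad at rest, 5.5 N at the stop. The linked flap turns 2.6 times as far. Let go, it snaps up and the flap slams. Returning faster than 1 rad/s (pad rising at 85 mm/s) is a slam: keep well slower
- flap: white flap (the lid), 108 mm wide, that shuts the front of the chute. Origin on its hinge, along the rack's y at rack x -0.005, z 0.110; its lower edge is 57 mm from it. Shut, it hangs straight down (its z axis upright); it swings forward and up, to 1.3 rad with the lever fully down. The jar passes under it when it is open by more than about 0.9 rad
- jar_mid (a point): middle of the spice jar in the rack, 45 mm across, 106 mm long, lying across the rack (axis along the rack's y) behind the flap, at about rack (0.019, 0, 0.069). Freed, it rolls into the tray by itself in about a second and rests against the front lip at about rack x -0.108. A flap that falls too soon catches it
- jar: the same jar in the rack; its origin is the centre of its bottom, its z axis points to its cap
- mug: bystander: mug, 82 mm wide, 91 mm tall, with a handle; origin at the centre of its underside; leave it alone
- tea_box: bystander: tall carton, 69x78x143 mm; origin at the centre of its underside; leave it alone
- oil_bottle: bystander: tall bottle, 62 mm wide, 264 mm tall; origin at the centre of its underside; leave it alone
- standing_jar: bystander: spice jar like the one in the rack but standing upright on the worktop, 45 mm across, 106 mm tall; origin at the centre of its underside; leave it alone
- salt_shaker: bystander: salt shaker, 44 mm across, 90 mm tall; origin at the centre of its underside; leave it alone
- lemon: bystander: lemon, 71x53x51 mm; origin at the centre of its underside; leave it alone
- honey_jar: bystander: squat jar with a dark lid, 65 mm across, 86 mm tall; origin at the centre of its underside; leave it alone
- egg_timer: bystander: round kitchen timer, 62 mm across, 42 mm tall; origin at the centre of its underside; leave it alone

How it is judged:
By the outcome, as a careful person would: the job done as asked, in the order asked, and still so for the second after the job is handed in, with the robot touching nothing.
It also fails if it takes over 38 s, if anything falls off the work surface, if the arm or the gripper's body presses on something with over 40 N, if the wrist force passes 120 N, or if a joint passes its speed limit or range.

## Working session

There is one attempt and no reset: what is moved stays moved. The work goes in short steps, Python scripts to look and compute and a tool call to move; the robot and the scene stay as the last step left them, time stands still between calls to the robot, and variables do not carry over. Pictures are saved under pics/ and viewed, and the job is handed in when it is done.

Besides the shell and the picture viewer there is one more tool, called after "Emit:" as name(argument=value, ...) on one line, values as JSON. carry_out: Moves the arm, as the interface text tells. Its arguments: {"type":"object","properties":{"increments":{"type":"array"},"grip_force":{"type":"number"}},"required":["increments"]}

```bash
mkdir -p pics; python3 - <<'E'
from cell import env
import cv2,numpy as np
o=env.get_obs(); print(o)
for n in ["scene","top"]:
    p,d=env.read_camera(n); cv2.imwrite(f"pics/{n}0.png",p[:,:,::-1]); np.save(f"pics/{n}0.npy",d)
    c=env.get_calibration(n); print(n,c)
E
```

```text
{'time_s': 0.0, 'qpos': array([-63.0780276 ,  18.43727188,  -4.01600034,  83.17452783,
         1.29600951,  78.54109046,  -3.26224195]), 'joint_velocities': array([-0.00386733, -0.02035117, -0.05931015, -0.0554342 ,  0.01012701,
       -0.10288753,  0.10648357]), 'effort': array([ 2.95278733e-05, -4.91289318e+01, -4.03697211e-01, -3.12529886e+01,
       -6.39509107e-02,  4.36582498e-02,  1.52263888e-04]), 'tool_pos': array([0.28603974, 0.58344496, 0.40368481]), 'tool_rot': array([1.79993370e+02, 1.07588308e-01, 6.38861671e+01]), 'force': array([-0.23070583,  0.13415961, -0.19797395]), 'wrist_torque': array([ 0.00010986, -0.02088008,  0.03493842]), 'grip_width': 0.08735991861307486}
scene {'K': array([[526.47690347,   0.        , 272.08776487],
       [  0.        , 526.47690347, 209.28990731],
       [  0.        ,   0.        ,   1.        ]]), 'camera_from_world': array([[-0.68075373, -0.73247928,  0.00696142,  0.31910956],
       [-0.43894457,  0.40030248, -0.8044163 ,  0.31858335],
       [ 0.5864316 , -0.55066508, -0.59402521,  1.72136105],
       [ 0.        ,  0.        ,  0.        ,  1.        ]])}
top {'K': array([[486.26377809,   0.        , 278.39660534],
       [  0.        , 486.26377809, 218.85312123],
       [  0.        ,   0.        ,   1.        ]]), 'camera_from_world': array([[ 0.45788685, -0.88887616,  0.01545363, -0.23807583],
       [-0.69843708, -0.37043191, -0.61234454,  0.41423473],
       [ 0.55002298,  0.26959113, -0.79043997,  1.87772843],
       [ 0.        ,  0.        ,  0.        ,  1.        ]])}
```

View pics/scene0.png

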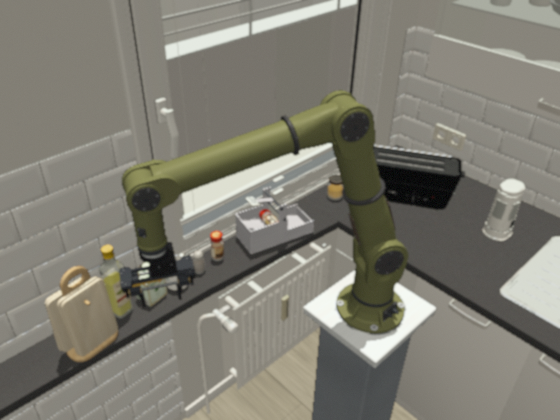

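View pics/top0.png

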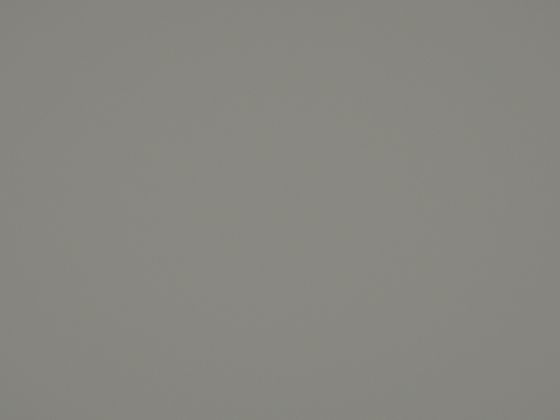

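The top view is plain grey, so it is blocked. The scene view shows the rack around pixel (275,222) with the white pad near (278,182). I'll zoom in there.

```bash
python3 - <<'E'
import cv2,numpy as np
p=cv2.imread("pics/scene0.png"); c=p[160:270,180:360]
cv2.imwrite("pics/z0.png",cv2.resize(c,None,fx=4.4,fy=4.4,interpolation=cv2.INTER_CUBIC))
d=np.load("pics/scene0.npy");print(d[160:265:6,230:320:6].round(2)); print(np.load("pics/top0.npy")[::100,::100])
E
```

```text
[[1.21 1.21 1.22 1.22 1.23 1.24 1.25 1.26 0.   0.   0.   2.09 2.09 2.12
  2.14]
 [1.21 1.22 1.22 1.23 1.25 0.   0.   0.   0.   2.04 2.05 2.08 2.11 2.13
  2.16]
 [1.23 1.23 0.   0.   0.   0.   0.   2.02 0.   2.05 2.07 2.11 2.13 2.15
  2.17]
 [3.96 3.97 3.96 3.96 3.95 1.98 1.99 2.   2.02 2.06 2.09 2.12 2.13 2.18
  2.21]
 [3.84 3.89 3.92 1.95 1.95 1.96 2.01 2.03 2.05 2.08 2.1  2.15 2.16 2.19
  2.24]
 [3.79 1.92 1.93 1.95 1.97 2.   1.95 2.05 2.07 2.1  2.12 2.16 2.2  2.23
  2.22]
 [1.89 1.91 1.94 1.96 1.98 2.   1.97 2.07 2.08 2.11 2.15 2.19 2.21 2.23
  2.24]
 [1.91 1.93 1.96 1.98 1.86 1.88 1.9  2.08 2.11 2.14 2.16 2.19 2.18 2.19
  2.19]
 [1.93 1.94 1.96 2.   1.96 1.98 2.   1.98 2.13 1.87 2.07 2.09 2.15 2.16
  2.17]
 [1.93 1.93 1.96 1.98 1.99 1.99 1.97 1.97 1.94 1.89 2.09 2.1  2.05 2.14
  2.12]
 [1.94 1.96 1.96 1.98 2.   2.   1.95 1.93 1.93 1.9  2.05 2.07 2.07 2.04
  2.09]
 [1.97 1.97 1.92 1.94 1.95 1.97 1.87 1.89 1.92 1.93 2.   1.97 1.98 1.99
  2.06]
 [2.   2.   1.93 1.88 1.86 1.89 1.9  1.92 1.93 1.96 1.96 1.97 2.   2.01
  2.05]
 [2.   2.   1.95 1.9  1.88 1.9  1.91 1.94 1.95 1.96 1.99 2.   2.01 2.02
  2.03]
 [1.97 1.98 1.98 1.91 1.9  1.92 1.92 1.95 1.97 1.98 1.98 1.97 2.   2.04
  2.31]
 [1.94 1.94 1.94 1.93 1.91 1.93 1.95 1.95 1.95 1.95 1.98 2.   2.3  2.34
  2.31]
 [1.91 1.92 1.91 1.92 1.92 1.92 1.91 1.93 1.94 1.97 2.26 2.25 2.31 2.36
  2.25]
 [1.89 1.89 1.89 1.89 1.89 1.89 1.91 1.95 2.22 2.24 2.27 2.31 2.22 2.22
  2.25]]
[[0.07841919 0.07899266 0.08015015 0.08024275 0.08073771 0.08191678]
 [0.06292447 0.0637965  0.06531207 0.06461389 0.06418444 0.06584153]
 [0.05375663 0.05476519 0.05350003 0.05291383 0.0545987  0.05489711]
 [0.         0.         0.         0.         0.         0.        ]
 [0.         0.         0.         0.         0.         0.        ]]
```

View pics/z0.png

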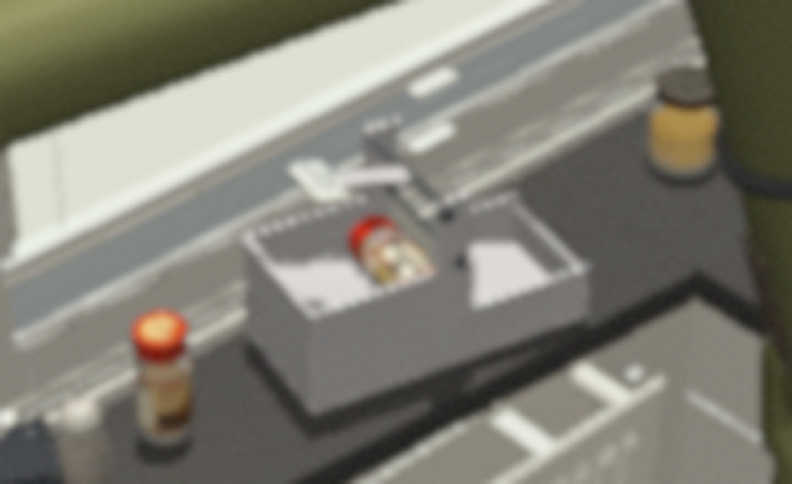

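```bash
cat > h.py <<'E'
import numpy as np,cv2
from cell import env
from scipy.spatial.transform import Rotation as Ro
def cam(n,obs=None):
    c=env.get_calibration(n)
    if n=="wrist":
        T=np.eye(4);T[:3,:3]=Ro.from_euler('xyz',obs['tool_rot'],degrees=True).as_matrix();T[:3,3]=obs['tool_pos']
        return c['K'],T@c['T_tool_cam']
    return c['K'],np.linalg.inv(c['camera_from_world'])
def ray(KT,u,v):
    K,T=KT; r=T[:3,:3]@np.linalg.solve(K,[u,v,1.]); return T[:3,3],r
def plane(KT,u,v,z):
    o,r=ray(KT,u,v); return o+r*(z-o[2])/r[2]
def dep(KT,u,v,d):
    o,r=ray(KT,u,v); return o+r*d
def proj(KT,p):
    K,T=KT; q=np.linalg.inv(T)@np.append(p,1); q=K@q[:3]; return q[:2]/q[2]
E
python3 - <<'E'
from h import *
S=cam("scene");print("cam",S[1][:3,3])
d=np.load("pics/scene0.npy")
for n,(u,v) in dict(nearback=(315,312),farback=(245,235),nearfront=(583,268),farfront=(515,196),pad=(315,178),bar=(370,178),honey=(683,130),sj=(160,400),cheekN=(465,262),cheektop=(380,125)).items():
    a,b=180+u/4.4,160+v/4.4
    print(n,round(a,1),round(b,1),dep(S,a,b,d[int(b+.5),int(a+.5)]).round(3),plane(S,a,b,.12).round(3))
print(env.get_calibration("wrist"))
E
```

```text
cam [-0.65238506  1.05410485  1.27658404]
nearback 251.6 230.9 [0.455 0.113 0.109] [0.444 0.122 0.12 ]
farback 235.7 213.4 [0.566 0.094 0.115] [0.561 0.098 0.12 ]
nearfront 312.5 220.9 [ 0.394 -0.139  0.057] [ 0.34  -0.078  0.12 ]
farfront 297.0 204.5 [ 0.511 -0.174  0.054] [ 0.448 -0.108  0.12 ]
pad 251.6 200.5 [0.514 0.059 0.184] [0.583 0.001 0.12 ]
bar 264.1 200.5 [0.487 0.024 0.182] [ 0.551 -0.034  0.12 ]
honey 335.2 189.5 [ 0.486 -0.373  0.047] [ 0.418 -0.288  0.12 ]
sj 216.4 250.9 [0.506 0.234 0.054] [0.443 0.278 0.12 ]
cheekN 285.7 219.5 [ 0.415 -0.016  0.115] [ 0.411 -0.012  0.12 ]
cheektop 266.4 188.4 [ 0.539 -0.035  0.181] [ 0.605 -0.095  0.12 ]
{'K': array([[308.19142723,   0.        , 284.06835557],
       [  0.        , 308.19142723, 209.16682755],
       [  0.        ,   0.        ,   1.        ]]), 'T_tool_cam': array([[ 9.99999846e-01,  4.80546792e-04, -2.76175865e-04,
         3.32398887e-04],
       [-3.74548117e-04,  9.53192551e-01,  3.02363722e-01,
        -8.32625603e-02],
       [ 4.08548694e-04, -3.02363572e-01,  9.53192584e-01,
         2.03639340e-02],
       [ 0.00000000e+00,  0.00000000e+00,  0.00000000e+00,
         1.00000000e+00]])}
```

```bash
python3 - <<'E'
from h import *
S=cam("scene")
d=np.load("pics/scene0.npy")
for n,(u,v) in dict(oilcap=(108,253),oil=(118,300),timer=(155,293),salt=(198,262),sj=(217,245),wall1=(230,208),wall2=(268,180),sill=(250,205),wall3=(300,172),board=(75,280),w4=(205,225),w5=(330,160)).items():
    print(n,dep(S,u,v,d[v,u]).round(3))
o=env.get_obs()
p,_=env.read_camera("wrist"); cv2.imwrite("pics/w0.png",p[:,:,::-1])
E
```

```text
oilcap [0.52  0.609 0.257]
oil [0.507 0.618 0.077]
timer [0.485 0.502 0.044]
salt [0.504 0.316 0.053]
sj [0.508 0.228 0.077]
wall1 [0.586 0.103 0.133]
wall2 [ 0.573 -0.074  0.184]
sill [0.571 0.019 0.114]
wall3 [ 0.574 -0.25   0.144]
board [0.596 0.699 0.152]
w4 [0.578 0.224 0.123]
w5 [ 0.578 -0.434  0.124]
```

View pics/w0.png

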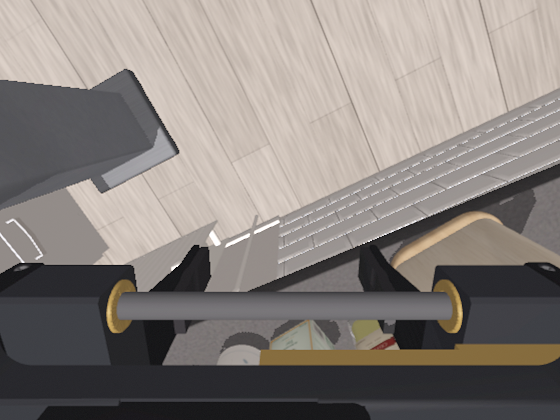

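The depth shows a wall at x≈0.58, so I'll put the long gripper axis along the rack (yaw about 77). I'm closing the fingers and moving to look.

Emit:
carry_out(increments=[[0.01,-0.04,0.03,3,1],[0.025,-0.08,0.06,6,1],[0.04,-0.125,0.08,9,1],[0.055,-0.17,0.095,13,1],[0.07,-0.215,0.095,13,1],[0.085,-0.26,0.095,13,1],[0.1,-0.305,0.095,13,1],[0.115,-0.35,0.095,13,1],[0.13,-0.395,0.095,13,1],[0.14,-0.44,0.095,13,1],[0.155,-0.485,0.095,13,1],[0.165,-0.52,0.095,13,1],[0.17,-0.545,0.095,13,1],[0.17,-0.55,0.095,13,1],[0.17,-0.55,0.095,13,1],[0.17,-0.55,0.095,13,1]])

```text
time_s: 1.75
tool_pos: [0.4559, 0.0353, 0.4996]
tool_rot: [-180.0, -0.0, 77.0]
force: [1.1, 0.4, -0.1]
grip_width: 0.0007
```

```bash
python3 - <<'E'
from h import *
import pickle
o=env.get_obs(); print(o['time_s'],o['tool_pos'],o['tool_rot'],o['force'],o['grip_width'])
p,d=env.read_camera("wrist"); cv2.imwrite("pics/w1.png",p[:,:,::-1]); pickle.dump((o,d),open("pics/w1.pkl","wb"))
p,d=env.read_camera("scene"); cv2.imwrite("pics/s1.png",p[:,:,::-1]);np.save("pics/s1.npy",d)
E
```

```text
1.75 [0.45585846 0.03526676 0.49963808] [-1.79975006e+02 -3.12774166e-02  7.70176594e+01] [ 1.12416986  0.41558905 -0.07949723] 0.0006917056339796709
```

View pics/w1.png

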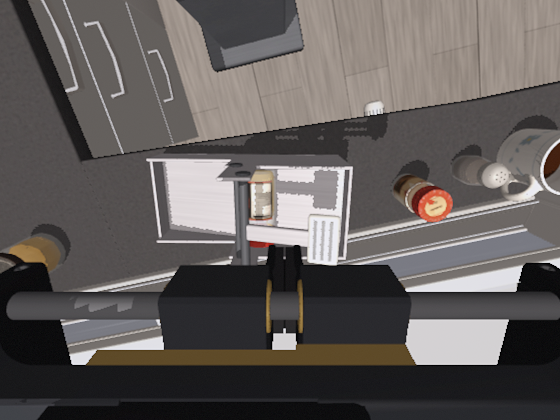

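View pics/s1.png

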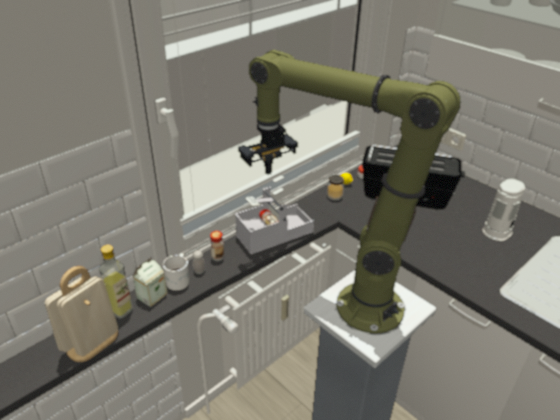

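The wrist view shows the pad as a ribbed white rectangle at about (323,239). The rack outline runs from (152,160) to (350,258), the jar's shut in behind the shaft at (260,200), and the closed fingertips are at (285,255). Next, measure.

```bash
python3 - <<'E'
from h import *
import pickle
o,d=pickle.load(open("pics/w1.pkl","rb")); W=cam("wrist",o)
p=cv2.imread("pics/w1.png")
cv2.imwrite("pics/w1z.png",cv2.resize(p[140:280,140:370],None,fx=3.4,fy=3.4,interpolation=cv2.INTER_CUBIC))
for n,(u,v) in dict(pad=(323,239),pad_c1=(314,220),pad_c2=(334,221),pad_c3=(314,258),pad_c4=(332,258),backNear=(347,165),backFar=(345,256),frontN=(154,161),frontF=(160,238),shaftN=(241,178),shaftF=(244,262),wall=(400,232),wall2=(400,250),wall3=(120,285),wall4=(450,260),counter=(390,150)).items():
    print(n,d[v,u],dep(W,u,v,d[v,u]).round(4))
S=cam("scene");s=np.load("pics/s1.npy")
for u,v in [(268,180),(230,205),(225,190),(262,168),(240,175),(250,165),(205,225),(300,185),(215,180),(290,165),(300,150)]: print((u,v),dep(S,u,v,s[v,u]).round(3))
E
```

```text
pad 0.30899078 [0.5023 0.065  0.1938]
pad_c1 0.3063586 [0.4816 0.0602 0.1905]
pad_c2 0.30139402 [0.4852 0.079  0.1955]
pad_c3 0.31727505 [0.5218 0.0521 0.192 ]
pad_c4 0.31227675 [0.5236 0.0699 0.1966]
backNear 0.37872392 [0.4532 0.1156 0.1019]
backFar 0.40566263 [0.5695 0.0918 0.1112]
frontN 0.41937843 [ 0.3976 -0.1326  0.0596]
frontF 0.46080908 [ 0.5089 -0.1669  0.0529]
shaftN 0.3043904 [ 0.4263 -0.0012  0.1798]
shaftF 0.33970827 [ 0.519  -0.0242  0.173 ]
wall 0.47630173 [0.588  0.1891 0.036 ]
wall2 0.39906445 [0.575  0.1623 0.1149]
wall3 0.51996195 [ 0.5846 -0.278   0.0221]
wall4 0.36054218 [0.5797 0.2063 0.1536]
counter 0.47264713 [0.466  0.2001 0.0014]
(268, 180) [ 0.575 -0.076  0.182]
(230, 205) [0.58  0.107 0.152]
(225, 190) [ 1.869 -0.846 -0.871]
(262, 168) [-0.652  1.054  1.277]
(240, 175) [ 1.955 -1.059 -0.876]
(250, 165) [0.437 0.129 0.396]
(205, 225) [0.577 0.225 0.124]
(300, 185) [ 0.58  -0.259  0.075]
(215, 180) [ 2.044 -0.89  -0.89 ]
(290, 165) [ 0.58  -0.197  0.196]
(300, 150) [-0.652  1.054  1.277]
```

View pics/w1z.png

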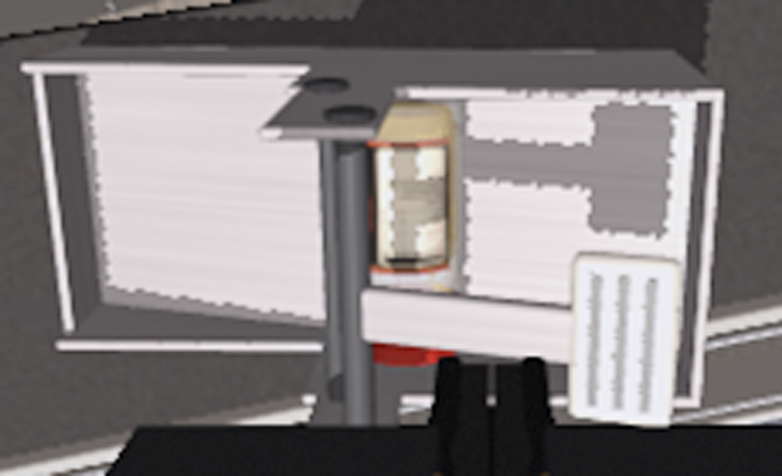

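Emit:
carry_out(increments=[[0.02,0.015,-0.03,3,1],[0.035,0.024,-0.06,5,1],[0.04,0.028,-0.085,5,1],[0.04,0.028,-0.095,5,1],[0.04,0.028,-0.1,5,1],[0.04,0.028,-0.1,5,1],[0.04,0.028,-0.1,5,1]])

```text
time_s: 2.55
tool_pos: [0.4963, 0.0615, 0.4012]
tool_rot: [179.9, -0.1, 81.9]
force: [0.1, 0.5, 0.9]
grip_width: 0.0006
```

```bash
cat > snap.py <<'E'
import sys
from h import *
o=env.get_obs(); print(o['time_s'],o['tool_pos'].round(4),o['tool_rot'].round(2),o['force'].round(2),o['wrist_torque'].round(2))
n=sys.argv[1]
p,d=env.read_camera("wrist"); cv2.imwrite(f"pics/w{n}.png",p[:,:,::-1])
q,e=env.read_camera("scene"); np.save(f"pics/s{n}.npy",e)
z=cv2.resize(q[140:270,200:350,::-1],(560,485),interpolation=cv2.INTER_CUBIC); cv2.imwrite(f"pics/s{n}.png",z)
E
python3 snap.py 2
```

```text
2.55 [0.4963 0.0615 0.4012] [ 1.7989e+02 -7.0000e-02  8.1880e+01] [0.08 0.46 0.9 ] [ 0.    0.03 -0.03]
```

View pics/w2.png

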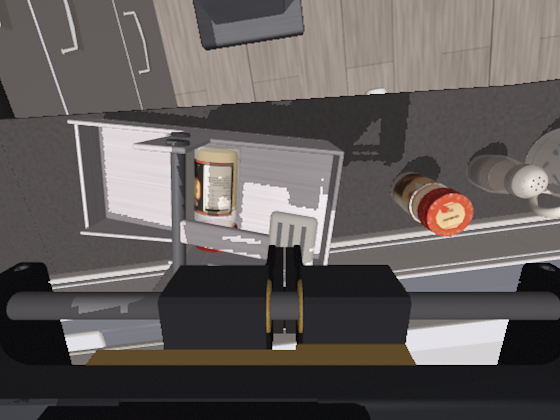

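View pics/s2.png

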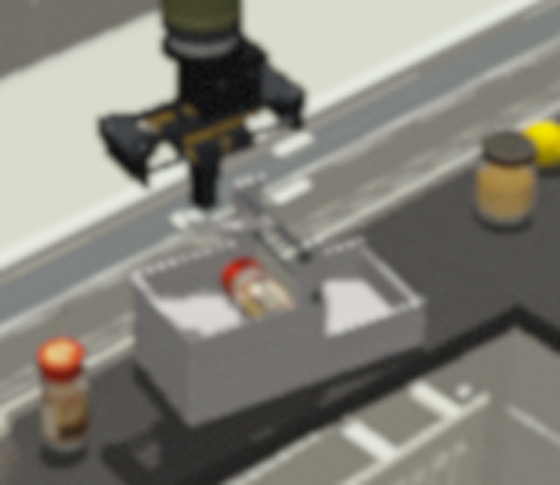

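The fingertips sit over the pad in both views, about 4 mm on the shaft side of centre. The jar is still behind the flap. Pressing now.

Emit:
carry_out(increments=[[0,0.003,-0.01,0,1],[0,0.003,-0.018,0,1],[0,0.003,-0.022,0,1],[0,0.003,-0.027,0,1],[0,0.003,-0.032,0,1],[0,0.004,-0.037,0,1],[0,0.005,-0.042,0,1],[0,0.005,-0.047,0,1],[0,0.006,-0.052,0,1],[0,0.006,-0.056,0,1],[0,0.006,-0.06,0,1],[0,0.006,-0.062,0,1],[0,0.006,-0.062,0,1]])

```text
time_s: 3.95
tool_pos: [0.4965, 0.0663, 0.3379]
tool_rot: [179.9, 0.1, 81.8]
force: [1.2, -3.1, 6.5]
grip_width: 0.0007
```

```bash
python3 snap.py 3
```

```text
3.95 [0.4965 0.0663 0.3379] [1.7995e+02 1.1000e-01 8.1820e+01] [ 1.2  -3.12  6.49] [-0.65  0.02  0.01]
```

View pics/w3.png

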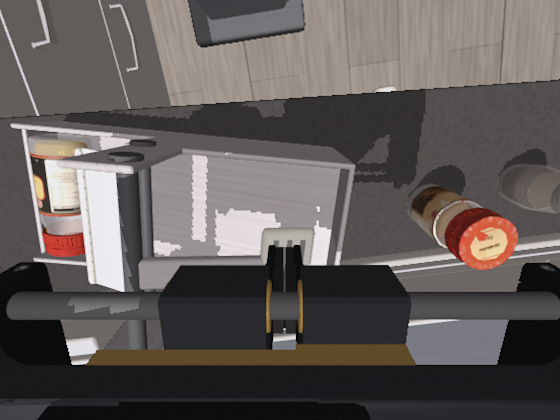

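View pics/s3.png

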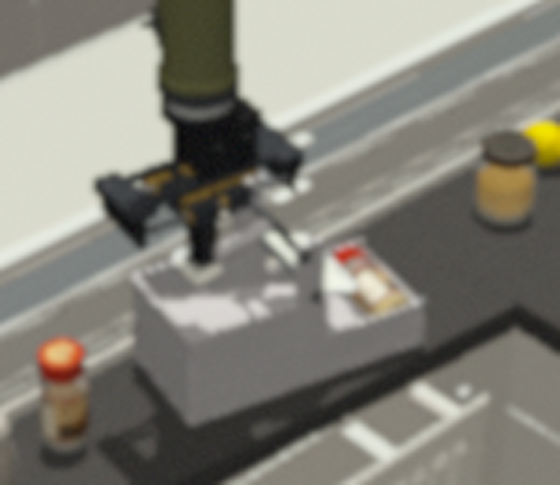

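The jar is already in the tray at the lip: wrist (60,195), scene zoom (365,280). The flap is open. I'll press slightly further to confirm the stop, then hold while the jar settles.

Emit:
carry_out(increments=[[0,0,-0.002,0,1],[0,0,-0.003,0,1],[0,0,-0.004,0,1],[0,0,-0.004,0,1]])

```text
time_s: 4.45
tool_pos: [0.4966, 0.0662, 0.3358]
tool_rot: [179.9, 0.1, 81.8]
force: [-4.2, -3.9, 15.1]
grip_width: 0.0004
```

Emit:
carry_out(increments=[[0,0,-0.001,0,1],[0,0,-0.002,0,1],[0,0,-0.002,0,1],[0,0,-0.002,0,1],[0,0,-0.002,0,1],[0,0,-0.002,0,1],[0,0,-0.002,0,1],[0,0,-0.002,0,1],[0,0,-0.002,0,1],[0,0,-0.002,0,1]])

```text
time_s: 5.45
tool_pos: [0.4967, 0.0661, 0.3355]
tool_rot: [179.9, 0.0, 81.8]
force: [-7.0, -4.2, 27.3]
grip_width: 0.0004
```

```bash
python3 snap.py 4
```

```text
5.45 [0.4967 0.0661 0.3355] [1.7991e+02 2.0000e-02 8.1810e+01] [-7.04 -4.16 27.31] [-1.08  1.88 -0.09]
```

View pics/w4.png

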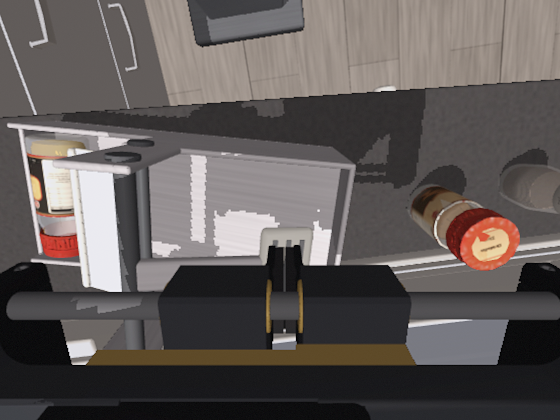

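The stop is firm: 27 N with no further travel. The jar is at rest against the lip. Now I'll ease up at 15–20 mm/s.

Emit:
carry_out(increments=[[0,0,0.002,0,1],[0,0,0.004,0,1],[0,0,0.0055,0,1],[0,0,0.007,0,1],[0,0,0.0085,0,1],[0,0,0.01,0,1],[0,0,0.0115,0,1],[0,0,0.013,0,1],[0,0,0.0145,0,1],[0,0,0.016,0,1],[0,0,0.0175,0,1],[0,0,0.019,0,1],[0,0,0.0205,0,1],[0,0,0.022,0,1],[0,0,0.0235,0,1],[0,0,0.025,0,1],[0,0,0.0265,0,1],[0,0,0.028,0,1],[0,0,0.0295,0,1],[0,0,0.031,0,1]])

```text
time_s: 7.55
tool_pos: [0.4958, 0.0674, 0.3626]
tool_rot: [-179.9, 0.0, 81.9]
force: [1.5, -1.8, 2.9]
grip_width: 0.0004
```

```bash
python3 snap.py 5
```

```text
7.55 [0.4958 0.0674 0.3626] [-1.7993e+02  4.0000e-02  8.1870e+01] [ 1.45 -1.76  2.88] [-0.43 -0.29  0.04]
```

View pics/w5.png

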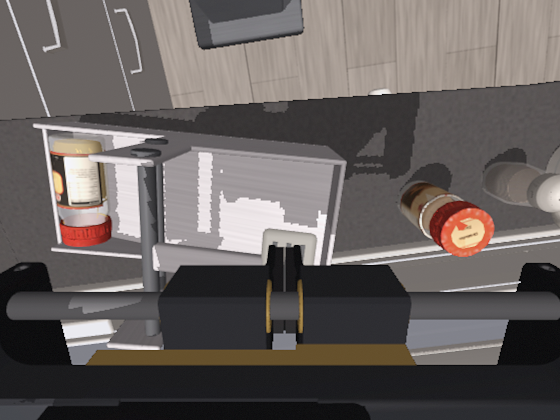

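The fingertips are still on the pad, the flap is folding shut and the jar is at rest at (82,190). I'm continuing more slowly.

Emit:
carry_out(increments=[[0,0,0.001,0,1],[0,0,0.002,0,1],[0,0,0.003,0,1],[0,0,0.004,0,1],[0,0,0.005,0,1],[0,0,0.006,0,1],[0,0,0.007,0,1],[0,0,0.008,0,1],[0,0,0.009,0,1],[0,0,0.01,0,1],[0,0,0.011,0,1],[0,0,0.012,0,1],[0,0,0.013,0,1],[0,0,0.014,0,1],[0,0,0.015,0,1],[0,0,0.016,0,1],[0,0,0.017,0,1],[0,0,0.018,0,1],[0,0,0.019,0,1],[0,0,0.02,0,1]])

```text
time_s: 9.65
tool_pos: [0.4961, 0.0678, 0.3828]
tool_rot: [-180.0, -0.0, 81.9]
force: [-0.8, -0.2, 0.3]
grip_width: 0.0004
```

Emit:
carry_out(increments=[[0,0,0.001,0,1],[0,0,0.002,0,1],[0,0,0.003,0,1],[0,0,0.004,0,1],[0,0,0.005,0,1],[0,0,0.006,0,1],[0,0,0.007,0,1],[0,0,0.008,0,1],[0,0,0.009,0,1],[0,0,0.01,0,1],[0,0,0.011,0,1],[0,0,0.012,0,1],[0,0,0.013,0,1],[0,0,0.014,0,1],[0,0,0.015,0,1]])

```text
time_s: 11.15
tool_pos: [0.4961, 0.0676, 0.3979]
tool_rot: [180.0, -0.0, 81.9]
force: [0.5, -0.4, 0.5]
grip_width: 0.0002
```

```bash
python3 snap.py 6
```

```text
11.15 [0.4961 0.0676 0.3979] [180.    -0.    81.89] [ 0.51 -0.4   0.52] [ 0.03 -0.   -0.04]
```

View pics/w6.png

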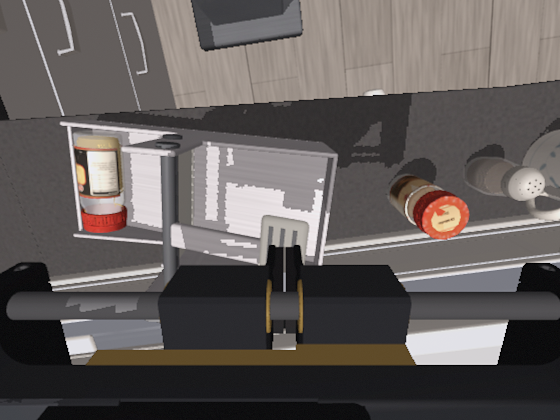

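Free of the pad with no force, and the lever is back up. Now I'll withdraw and check.

Emit:
carry_out(increments=[[0,0,0.02,0,1],[-0.005,-0.005,0.05,0,1],[-0.02,-0.015,0.08,0,1],[-0.04,-0.03,0.1,-5,1],[-0.04,-0.03,0.1,-5,1],[-0.04,-0.03,0.1,-5,1],[-0.04,-0.03,0.1,-5,1]])

```text
time_s: 11.95
tool_pos: [0.4562, 0.0382, 0.4968]
tool_rot: [-179.9, 0.0, 77.0]
force: [-0.6, 0.1, 0.2]
grip_width: 0.0004
```

```bash
python3 snap.py 7; python3 - <<'E'
import cv2
a=cv2.imread("pics/w1.png")[140:280,130:370];b=cv2.imread("pics/w7.png")[140:280,130:370]
cv2.imwrite("pics/cmp.png",cv2.resize(cv2.vconcat([a,b]),None,fx=2.1,fy=2.1))
E
```

```text
11.95 [0.4562 0.0382 0.4968] [-1.7993e+02  3.0000e-02  7.6960e+01] [-0.59  0.08  0.15] [0.08 0.04 0.02]
```

View pics/cmp.png

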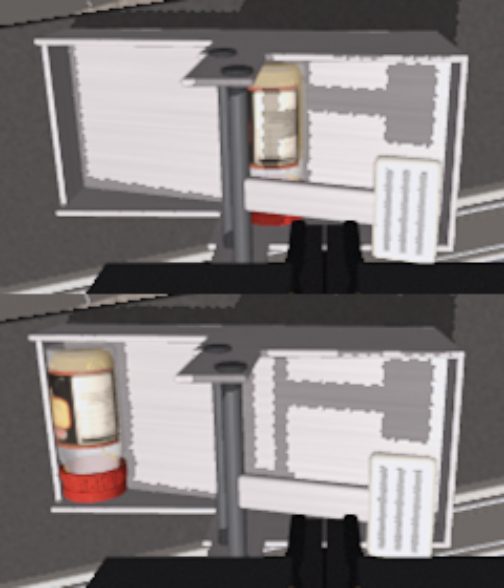

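View pics/s7.png

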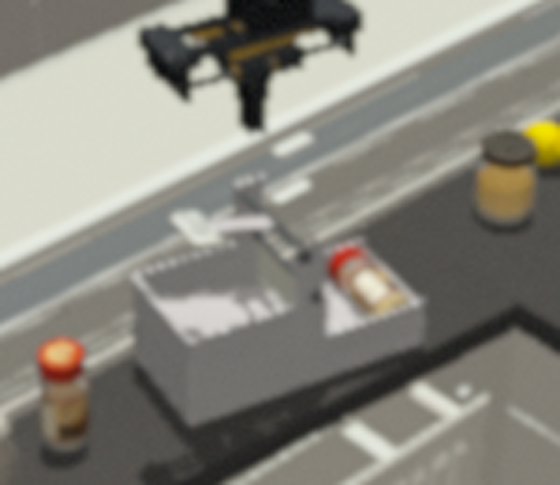

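The pad and lever match the rest picture from before the press. The jar rests at the tray lip, the flap isn't visible in front of the shaft (so shut), and the bystanders haven't moved. Handing in.

```bash
python3 -c "
from cell import env
print(env.sign_off())"
```

```text
the job is handed in; nothing more can be done
None
```

The lever was pressed all the way down, the jar rolled out into the low tray, and the lever was eased back up before the hand withdrew. I handed the job in at about 12 s of the 38 s allowed.

- **Press:** The stop was clear: force rose from 6.5 to 27 N while the fingertips moved only about 2 mm, and almost not at all at the end. I held the lever down about 1.5 s after the jar first showed in the tray, and a second picture showed it at rest against the front lip.
- **Release:** I raised the lever at 10–20 mm/s, well below the 85 mm/s slam limit. Halfway up, force and picture showed the fingertips still on the pad; at the top the force had fallen to about zero.
- **Last checks:** The lever and pad look the same as in the picture taken before the press, and the jar is still at the lip. The bystanders in the pictures are unmoved, and the force on the tool is about zero.
- **Not confirmed:** The flap being shut is inferred from the lever being back at rest and no flap showing in the tray; I did not measure its angle. The top camera was blocked, so I used only the scene and wrist cameras.

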